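Shift a bench drive unit from second to third gear

TASK

Shift the gear lever of the grey drive unit from second gear (near left) into third, the slot at the far right of its H-shaped gate, marked with three red dots: push the knob forward along the left slot to the middle channel, across to the right without running into the fourth slot (near right), then forward, away from the robot, until it is fully home. Only push the knob gently with the fingertips or the outside of the fingers, never grip it, and leave the bottle, jar and timer beside the unit standing where they are. Finish clear of the lever.

Things in the scene. Friction and masses are not known exactly. Their poses are not given: they have to be found in the camera images.
- drive_unit: Low grey gearbox fixed to the worktop, 170 (x) x 140 (y) x 60 mm on a 190 x 156 mm foot; its output shaft ends 120 mm ahead of the origin. Origin: centre of the underside; x forward (roughly away from the robot, turned up to 0.35 rad), y to its left, z up. Dots on the gate plate count the slots: 1 far left, 2 near left, 3 (red) far right, 4 near right. Pushes over 40 N are too hard.
- gate (a point): Centre of the upper face of the bright 112 x 112 mm gate plate, 68 mm above the drive_unit origin, same axes. Its H-shaped opening: two slots 15 mm wide along x, centred at y = +20 and y = -20 mm, each from x = -27 to +27 mm, joined at x = 0 by a cross channel 15 mm wide along y. The lever starts somewhere inside slot 2 (near left), not always at its end.
- knob (a point): Centre of the lever's orange ball knob, 37 mm in diameter with a white disc on top, on a 10 mm steel stem; it lies 145 mm from the pivot, which is in drive_unit at (0, 0, 10 mm). In the drive_unit frame the knob is at x = 145 sin(fore), y = -145 sin(across) cos(fore), z = 10 + 145 cos(across) cos(fore) mm: (0, 0, 155) upright, (50, -47, 138) home in slot 3. Nothing else near it stands at its height.
- across (a joint): Sideways tilt of the lever, rad: 0 upright, -0.35 in the left slot, +0.35 in the right slot (drive_unit -y), stops at +-0.36. The gate lets it change only while fore is within about 0.05 of 0 (rounded corners lead the stem in from about 0.1). The lever has friction (about 1.5 to 4 N at the knob), no springs or detents, and stays where it is left.
- fore (a joint): Forward tilt of the lever, rad: 0 in the cross channel, + forward (drive_unit +x, away from the robot), stops at +-0.36. Free to move only in the left or right slot. Fully home in slot 3 is 0.34 to 0.36.
- red_cap_bottle: Loose white plastic bottle with a red screw cap, 45 mm wide, 78 mm tall, standing to the left of the unit. Origin at the centre of its underside.
- glass_jar: Loose clear glass jar, 68 mm wide, 103 mm tall, standing to the right of the unit. Origin at the centre of its underside.
- lab_timer: Loose white timer with three buttons, 64 x 62 x 20 mm, lying in front of the unit (robot's side). Origin at the centre of its underside.
Not all that is in view belongs to the job. Of the things that look like the glass_jar, take the one that is farthest from the robot's base at the start.

How it is judged (in metres and radians):
On the way:
1. the lever has crossed to the right end of the cross channel (value of joint across above 0.27 rad and value of joint fore between -0.14 and 0.14 rad), for 0.1 s.
At the end, for the whole second after the job is handed in: The lever stands at rest fully forward in the third slot (across over 0.27 rad, fore over 0.29 rad), and bottle, jar and timer are within 15 mm of where they were, bottle and jar upright (value of joint across above 0.27 rad and value of joint fore above 0.29 rad and velocity of joint fore between -0.05 and 0.05 rad/s and distance of each of red_cap_bottle, glass_jar, lab_timer from where it was at the start of the episode below 0.015 m and angle between each of red_cap_bottle, glass_jar's own z axis and vertical below 0.2 rad); the robot touches nothing.
It fails at once if the knob is gripped: pressed by the fingers from two opposite sides at once ((contact force between the fingers and knob_left above 1 N and contact force between the fingers and knob_right above 1 N) or (contact force between the fingers and knob_near above 1 N and contact force between the fingers and knob_far above 1 N)).
It fails at once if the lever or the unit is forced: pushed with more than 40 N (contact force between anything else and drive_unit above 40 N).
It fails at once if the lever is run into the fourth slot (value of joint across above 0.2 rad and value of joint fore below -0.18 rad).
It fails at once if the bottle, jar or timer is moved, lifted or knocked over (distance of any of red_cap_bottle, glass_jar, lab_timer from where it was at the start of the episode above 0.03 m or angle between any of red_cap_bottle, glass_jar's own z axis and vertical above 0.5 rad).
It also fails if it takes over 56 s, if anything falls off the work surface, if the arm or the gripper's body presses on something with over 40 N, if the wrist force passes 120 N, or if a joint passes its speed limit or range.

ROBOT

A 6-joint arm with a two-finger parallel gripper is mounted at the origin on a cart in front of the work surface, level with it; the furniture and walls round the work are solid. World frame = base frame: x ahead of the robot, y to its left, z up, the work surface at z = 0. Lengths are in m, angles in degrees, forces in N, time in s.
With the tool pointing down it reaches from about 0.35 to 0.975 m from the base axis. Payload 7.1 kg.
Tool frame: the origin (TCP) lies on the centre line of the jaws, within the pads' length; the fingertips stand ahead of it and the grasp point (between the pads) lies 2 mm behind it (r.tip_reach is the z of the fingertips in the tool frame, in m); z points along the fingers, y is the direction in which the jaws open and shut (so a half turn about z gives the same grasp; the last joint's range is limited). The gripper opens to 88 mm and grips with 3 to 60 N. Pads are 20 mm wide; open, the fingers measure 115 mm over their backs; the gripper's body (75 mm by 178 mm) begins 61 mm behind the grasp point.
Start: joints at [75.516, 24.242, 93.386, -0, 62.372, -1.089], TCP at [0.145, 0.608, 0.24] pointing down, gripper open.
Joint ranges: [-172.04, 172.04], [-51.8, 120.97], [4.93, 147.93], [-75.15, 255.16], [6.16, 154.13], [-145.62, 145.62]. Speed limits (degrees/s): [136.94, 136.94, 172.46, 180, 180, 180].

INTERFACE

Orientations are given as a 3x3 rotation matrix whose columns are the frame's x, y, z axes.
In Python, from bench import sensors, snapshot, workorder, find_in, r gives the robot as it stands.
- The arm moves only by the tool move_arm, never from a script. Its argument "rows" is a list of rows, each a list of 3 entries, a list of its own where there are three numbers: the shift along the tool's x, y, z in m, then the turn about the tool's z in degrees, then the closure, from -1 (fully open) to 1 (shut). In form: [[[tx, ty, tz], turn, claw], ...]. A call has exactly 5 rows; each row is the pose to reach, as a shift and turn from the pose measured when the call began, along the tool's axes at that moment; what a row does not reach only later rows make up. A row lasts 1/8 s, in which the tool goes at most 62.5 mm and 10.7 degrees, less where a joint would pass 70% of its speed; a pose out of reach is approached as far as the arm can. A call with a gripper value outside its range is refused whole. The fingers move at their own pace and stop on an object; "grip_force" is the grip in N (left out, the last holds). Time passes only in rows, so rows that repeat a pose let the fingers close, or fill a call up. It gives the time, the measured TCP pose, the force and the opening at its end, in the units of the state.
- sensors.sense(): the state, without advancing time (a new reading comes with each control period).
- snapshot(name): name is "scene" or "top" or "wrist"; returns a dict with "img" (480x640x3 uint8, red, green, blue), "K" (3x3 intrinsics, pixels), "camera_from_world" (4x4, takes a point from world to camera coordinates). Camera axes: x right, y down, z forward; pixel columns grow to the right and rows downward; lengths in m; the calibration is good to about 2 mm. A picture is of the moment at which its call begins. There is no depth.
- workorder.job_done(): hands the job in, once; it reports no verdict.
Trained networks look in a picture, given as the dict that the camera call returned (one of the last four; its "shot" number tells which), for a name from the list of things; names that differ only in an ending like _2 or _b are one class to them, and where a whole thing is asked for, a point or a joint stands for the part that bears it (a point fixed in the world has none). Each returns a list of dicts, best first, with "p" (0 to 1); they miss things now and then, are a little off and sometimes report something else, mostly with a low value. They report only what shows in the picture. A call takes as long as a camera call. They do not tell look-alikes from the thing itself.
- find_in(picture, thing): "location" ([row, column] in pixels, amid what is visible of it).
The state is a dict: "t": time; "qpos": joint angles; "joint_velocities": joint speeds; "effort": joint torques, N m; "tool_pos": TCP position; "orientation": TCP orientation; "contact_force": force on the tool from outside, world axes, zero at the start; "torque": the same for the moment, N m; "gripper_width": finger opening in m.
Only numpy, scipy, OpenCV 4.12 (cv2) and the standard library are available. Lean on these libraries where they do the work, as an engineer would, in place of code of your own. Each camera call takes 0.05 s, during which the arm holds its last target.

## Working session

There is one attempt and no reset: what is moved stays moved. The work goes in short steps, Python scripts to look and compute and a tool call to move; the robot and the scene stay as the last step left them, time stands still between calls to the robot, and variables do not carry over. Pictures are saved under pics/ and viewed, and the job is handed in when it is done.

Besides the shell and the picture viewer there is one more tool, called after ">>>" in YAML: its name, and indented under it one key for each argument. move_arm: Moves the arm, as the interface text tells. Its arguments: {"type":"object","properties":{"rows":{"type":"array"},"grip_force":{"type":"number"}},"required":["rows"]}

```bash
mkdir -p pics; ls; python3 - <<'E'
from bench import sensors, snapshot, workorder, find_in, r
import cv2, json, numpy as np
s=sensors.sense(); print(s['t'],s['tool_pos'],s['orientation'],s['gripper_width'],r.tip_reach)
for n in ("scene","top"):
    p=snapshot(n); cv2.imwrite(f"pics/{n}0.png",p['img'][:,:,::-1]); print(n,p['K'],p['camera_from_world'])
    for th in ("drive_unit","gate","knob","red_cap_bottle","glass_jar","lab_timer"):
        try: print(th,[(np.round(d['location'],1).tolist(),round(d['p'],2)) for d in find_in(p,th)])
        except Exception as e: print(th,e)
E
```

```text
pics
0.0 [0.14463323 0.60747129 0.23888395] [[-9.72804999e-01  2.31625337e-01 -3.70334919e-04]
 [ 2.31625633e-01  9.72803793e-01 -1.53168043e-03]
 [ 5.48721756e-06 -1.57580544e-03 -9.99998758e-01]] 0.08789440137546156 0.017
scene [[588.01665554   0.         321.47445897]
 [  0.         588.01665554 238.10030569]
 [  0.           0.           1.        ]] [[ 0.85465251 -0.51917244  0.00539171 -0.44820669]
 [-0.25920562 -0.43565164 -0.86198614  0.21510799]
 [ 0.44986835  0.73530105 -0.50690318  0.90483996]
 [ 0.          0.          0.          1.        ]]
drive_unit [([261.4, 320.2], 0.88)]
gate [([262.3, 322.7], 0.82)]
knob [([211.0, 300.6], 0.57), ([294.1, 385.6], 0.57), ([303.2, 275.5], 0.35)]
red_cap_bottle [([225.9, 279.5], 0.63)]
glass_jar [([293.4, 385.0], 0.94), ([371.5, 330.5], 0.79), ([316.1, 344.4], 0.64), ([211.2, 302.6], 0.44)]
lab_timer [([305.1, 275.0], 0.7), ([262.1, 321.9], 0.42)]
top [[449.85719311   0.         327.38193822]
 [  0.         449.85719311 242.03703521]
 [  0.           0.           1.        ]] [[ 0.02452098 -0.99962651 -0.01206465 -0.05428438]
 [-0.98130637 -0.02176375 -0.19121752  0.51498798]
 [ 0.19088353  0.01652796 -0.98147354  0.85172395]
 [ 0.          0.          0.          1.        ]]
drive_unit [([228.7, 302.7], 0.91)]
gate [([229.1, 303.2], 0.76), ([235.8, 273.3], 0.6)]
knob [([234.3, 274.4], 0.65)]
red_cap_bottle [([237.8, 227.0], 0.63)]
glass_jar [([219.8, 386.0], 0.78), ([276.2, 403.7], 0.74), ([315.2, 447.9], 0.63)]
lab_timer [([299.2, 321.3], 0.92)]
```

View pics/scene0.png

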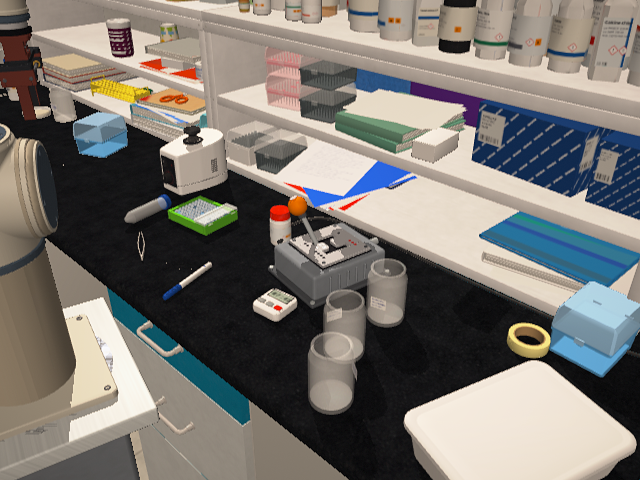

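View pics/top0.png

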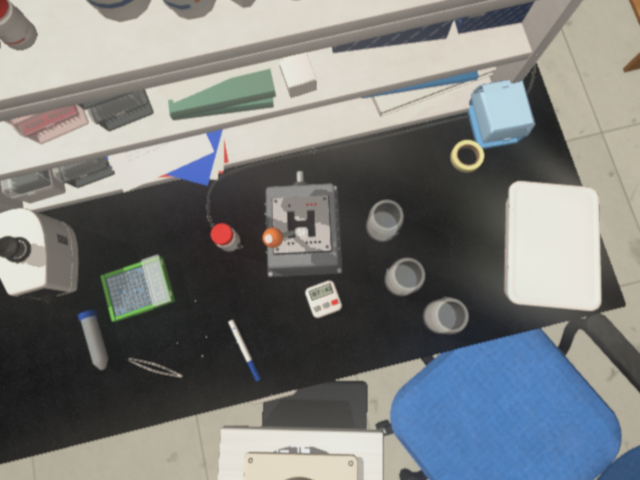

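The scene and top pictures show the drive unit in the middle: scene (325,260), top (303,229). The orange knob is at scene (298,206) and top (273,237). Three jars look alike, at top (385,220), (404,276) and (447,316). The farthest from the base is the one at (385,220), next to the unit. The others are decoys. The bottle is at (225,236) and the timer at (323,299). Next I'll take close crops.

```bash
python3 - <<'E'
import cv2
a=cv2.imread('pics/top0.png')[165:290,200:420]; cv2.imwrite('pics/topc.png',cv2.resize(a,None,fx=3.6,fy=3.6,interpolation=cv2.INTER_CUBIC))
a=cv2.imread('pics/scene0.png')[180:330,250:420]; cv2.imwrite('pics/scenec.png',cv2.resize(a,None,fx=4,fy=4,interpolation=cv2.INTER_CUBIC))
E
```

```text
(no output)
```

View pics/topc.png

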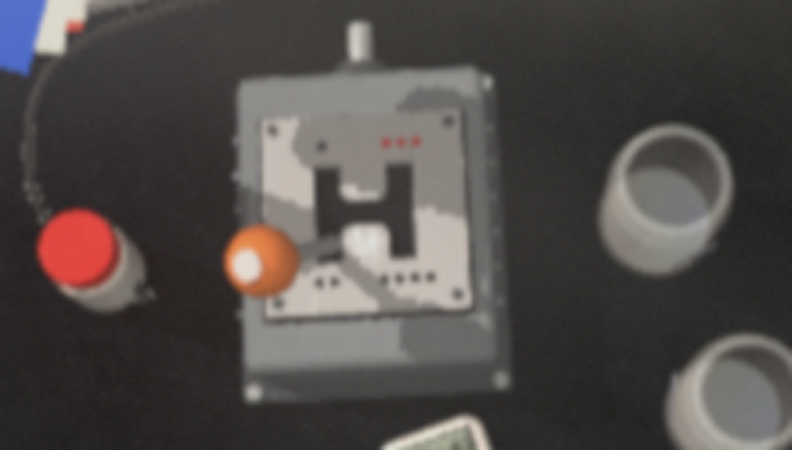

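View pics/scenec.png

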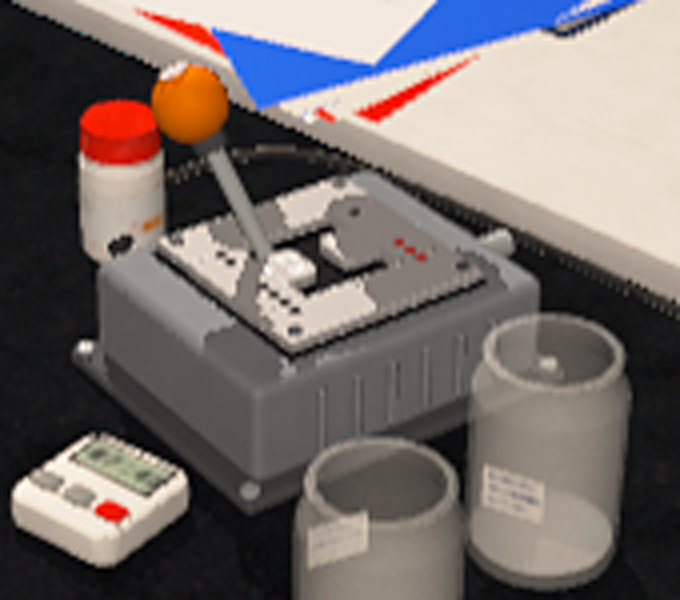

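```bash
cat > h.py <<'E'
import numpy as np, cv2
from scipy.optimize import least_squares
def proj(p,X):
    X=np.atleast_2d(X); c=(p['camera_from_world']@np.c_[X,np.ones(len(X))].T)[:3]; u=p['K']@c
    return (u[:2]/u[2]).T
def unit2w(pose,P):
    x,y,a=pose; P=np.atleast_2d(P); c,s=np.cos(a),np.sin(a)
    return np.c_[x+c*P[:,0]-s*P[:,1], y+s*P[:,0]+c*P[:,1], P[:,2]]
def knob(f,a): return np.array([.145*np.sin(f),-.145*np.sin(a)*np.cos(f),.010+.145*np.cos(a)*np.cos(f)])
def orange(p,box=None):
    hsv=cv2.cvtColor(p['img'],cv2.COLOR_RGB2HSV); m=cv2.inRange(hsv,(8,170,110),(18,255,255))
    n,l,st,c=cv2.connectedComponentsWithStats(m); return [(st[i][4],c[i].round(1),st[i][:4]) for i in range(1,n) if st[i][4]>60]
def ray(p,uv):
    R=p['camera_from_world'][:3,:3]; t=p['camera_from_world'][:3,3]
    d=R.T@np.linalg.inv(p['K'])@np.array([*uv,1]); return -R.T@t, d/np.linalg.norm(d)
def onz(p,uv,z):
    o,d=ray(p,uv); return o+d*(z-o[2])/d[2]
E
python3 - <<'E'
from h import *
from bench import snapshot
T=snapshot('top'); S=snapshot('scene')
tc=np.array([(262,120),(465,107),(471,307),(266,320)])/3.6+[200,165]
sc=np.array([(345,176),(490,273),(293,352),(157,248)])/4+[250,180]
P=np.array([(.056,.056,.068),(.056,-.056,.068),(-.056,-.056,.068),(-.056,.056,.068)])
for use in ('t','s','ts'):
    f=lambda q: np.concatenate(([(proj(T,unit2w(q,P))-tc).ravel()] if 't' in use else [])+([(proj(S,unit2w(q,P))-sc).ravel()] if 's' in use else []))
    s=least_squares(f,[.5,0,0]); print(use,s.x.round(4),s.fun.round(1))
q=s.x
print(orange(T),orange(S))
tk=np.array((262,260))/3.6+[200,165]; sk=np.array((190,104))/4+[250,180]
g=lambda v: np.r_[(proj(T,unit2w(q,knob(*v)))-tk).ravel(),(proj(S,unit2w(q,knob(*v)))-sk).ravel()]
k=least_squares(g,[-.2,-.35]); print('fore,across',k.x,k.fun, unit2w(q,knob(*k.x)))
for n,f,a in (('mid L',0,-.35),('midR',0,.35),('home',.35,.35)): print(n,unit2w(q,knob(f,a)).round(4))
# objects
print('bottle top',onz(T,np.array((78,247))/3.6+[200,165],.078),'jar top',onz(T,np.array((672,180))/3.6+[200,165],.103),'timer',onz(T,(323,299),.02))
E
```

```text
t [0.5477 0.0092 0.073 ] [-0.1 -0.2 -0.6  0.6  0.5  0.2  0.2 -0.6]
s [0.5462 0.0042 0.0791] [-0.2  1.  -0.7  0.4  0.5 -0.5  0.3 -0.6]
ts [0.5477 0.0079 0.0756] [ 0.5 -0.1 -0.   0.6  1.3  0.1  1.  -0.5 -0.4  0.  -1.1 -0.6  0.  -1.7
  0.1 -1.7]
[] [(np.int32(175), array([174. ,  98.4]), array([160,  94,  28,  10], dtype=int32)), (np.int32(279), array([297.2, 205.7]), array([288, 196,  19,  20], dtype=int32))]
fore,across [-0.27471114 -0.36810504] [-0.0395583   0.21637691  0.13761733 -0.21899082] [[0.50470869 0.05497523 0.14021382]]
mid L [[0.544  0.0574 0.1462]]
midR [[ 0.5515 -0.0417  0.1462]]
home [[ 0.6008 -0.0349  0.138 ]]
bottle top [0.52271608 0.16390015 0.078     ] jar top [ 0.56052497 -0.15452651  0.103     ] timer [ 0.40443833 -0.03577036  0.02      ]
```

```bash
cat >> h.py <<'E'
POSE=(.5477,.0079,.0756)
def plan(target,unit=True,verbose=True):
    "shift in tool axes and turn to reach target (unit-frame xyz of TCP), tool y along unit y"
    from bench import sensors
    s=sensors.sense(); R=np.array(s['orientation']); p=np.array(s['tool_pos'])
    w=unit2w(POSE,target)[0] if unit else np.array(target)
    inv=lambda v:(np.array([[np.cos(POSE[2]),np.sin(POSE[2]),0],[-np.sin(POSE[2]),np.cos(POSE[2]),0],[0,0,1]])@(v-np.array([POSE[0],POSE[1],0])))
    yw=np.arctan2(R[1,1],R[0,1]); turn=-np.degrees(np.pi/2+POSE[2]-yw)
    print('t',round(s['t'],2),'unitpos',inv(p).round(4),'F',np.round(s['contact_force'],1),'w',round(s['gripper_width'],4),'tz',R[:,2].round(3))
    print('shift',(R.T@(w-p)).round(4),'turn',round(turn,1))
E
python3 -c "
from h import *
plan([-.10,.05,.24]); plan([-.10,.05,.143])"
```

```text
t 0.8 unitpos [-0.3565  0.6288  0.2397] F [-0.3 -0.7  0.2] w 0.0876 tz [-0. -0. -1.]
shift [-4.205e-01 -4.732e-01 -3.000e-04] turn -17.7
t 0.8 unitpos [-0.3565  0.6288  0.2397] F [-0.3 -0.7  0.2] w 0.0876 tz [-0. -0. -1.]
shift [-0.4205 -0.4732  0.0967] turn -17.7
```

>>> move_arm:
  rows:
    - [[-0.03, -0.04, 0], -3, 1]
    - [[-0.065, -0.075, 0], -7, 1]
    - [[-0.1, -0.11, 0], -11, 1]
    - [[-0.135, -0.15, 0], -15, 1]
    - [[-0.17, -0.19, 0], -17.7, 1]
  grip_force: 10

```text
t: 1.42
tool_pos: [0.2668, 0.3824, 0.2399]
orientation: [[-0.997, -0.077, 0.001], [-0.077, 0.997, 0.001], [-0.001, 0.0, -1.0]]
contact_force: [1.3, -0.1, 0.2]
gripper_width: 0.0414
```

```bash
python3 -c "
from h import *
plan([-.10,.05,.24])"
```

```text
t 1.43 unitpos [-0.2518  0.3947  0.2399] F [ 1.3 -0.1  0.2] w 0.0414 tz [ 0.001  0.001 -1.   ]
shift [-1.512e-01 -3.449e-01 -2.000e-04] turn 0.1
```

>>> move_arm:
  rows:
    - [[-0.02, -0.045, 0], 0, 1]
    - [[-0.04, -0.09, 0], 0, 1]
    - [[-0.06, -0.135, 0], 0, 1]
    - [[-0.08, -0.18, 0], 0, 1]
    - [[-0.1, -0.225, 0], 0, 1]

```text
t: 2.05
tool_pos: [0.3846, 0.1644, 0.2402]
orientation: [[-0.997, -0.077, 0.001], [-0.077, 0.997, 0.001], [-0.001, 0.001, -1.0]]
contact_force: [1.0, -0.1, 0.2]
gripper_width: 0.0007
```

```bash
python3 -c "
from h import *
plan([-.10,.05,.24])"
```

```text
t 2.05 unitpos [-0.1508  0.1684  0.2402] F [ 1.  -0.1  0.2] w 0.0007 tz [ 0.001  0.001 -1.   ]
shift [-0.0506 -0.1185  0.0002] turn 0.1
```

>>> move_arm:
  rows:
    - [[-0.015, -0.04, 0], 0, 1]
    - [[-0.03, -0.08, 0], 0, 1]
    - [[-0.05, -0.118, 0], 0, 1]
    - [[-0.05, -0.118, 0], 0, 1]
    - [[-0.05, -0.118, 0], 0, 1]

```text
t: 2.68
tool_pos: [0.4432, 0.0508, 0.2401]
orientation: [[-0.997, -0.077, 0.001], [-0.077, 0.997, 0.001], [-0.001, 0.001, -1.0]]
contact_force: [0.5, -0.1, 0.2]
gripper_width: 0.0004
```

```bash
python3 - <<'E'
from h import *
from bench import snapshot,find_in
plan([-.10,.05,.143])
W=snapshot('wrist'); cv2.imwrite('pics/w1.png',W['img'][:,:,::-1]); S=snapshot('scene'); cv2.imwrite('pics/s1.png',S['img'][:,:,::-1])
print(W['camera_from_world'],W['K'])
print(find_in(W,'knob'),orange(W))
for n,P in (('plate',[(.056,.056,.068),(.056,-.056,.068),(-.056,-.056,.068),(-.056,.056,.068)]),('knob',[knob(-.2747,-.35)])): print(n,proj(W,unit2w(POSE,P)).round(0).tolist())
E
```

```text
t 2.67 unitpos [-0.101   0.0506  0.2401] F [ 0.5 -0.1  0.2] w 0.0004 tz [ 0.001  0.001 -1.   ]
shift [-0.0009 -0.0007  0.0971] turn 0.1
[[-7.64611090e-02  9.97072445e-01  4.87631159e-04 -1.74132850e-02]
 [ 9.61289844e-01  7.35872370e-02  2.65531080e-01 -4.62343089e-01]
 [ 2.64717839e-01  2.07715557e-02 -9.64102177e-01  2.70792811e-01]
 [ 0.00000000e+00  0.00000000e+00  0.00000000e+00  1.00000000e+00]] [[412.90547252   0.         321.20603632]
 [  0.         412.90547252 233.6165857 ]
 [  0.           0.           1.        ]]
[{'location': [310.0, 286.9], 'p': 0.69}, {'location': [311.7, 283.3], 'p': 0.44}] []
plate [[326.0, 388.0], [200.0, 388.0], [189.0, 269.0], [327.0, 269.0]]
knob [[316.0, 332.0]]
```

View pics/w1.png

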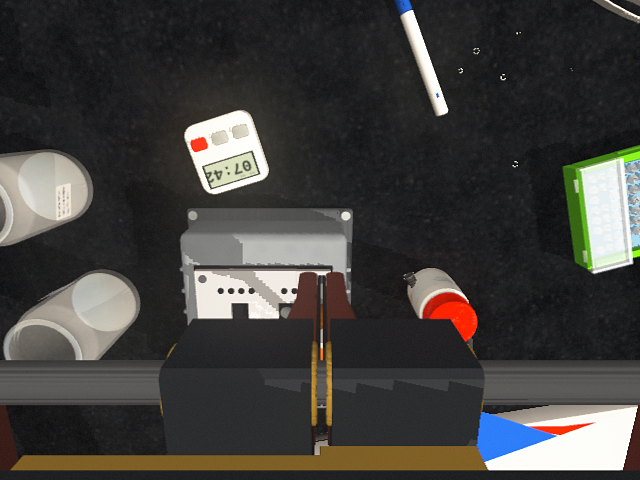

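View pics/s1.png

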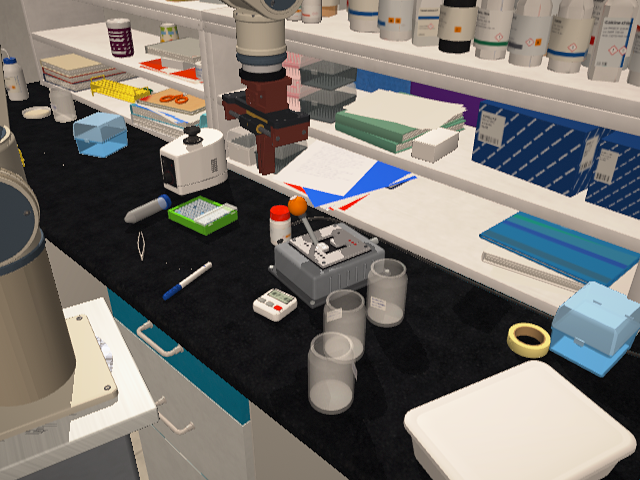

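The wrist picture shows the closed fingers above the near-left corner of the unit. The plate's near corners are at about (195,267) and (333,268), within about 3 mm of my pose fit. The scene picture shows the knob at (298,206), clear of the fingers. I'll go down behind the knob.

>>> move_arm:
  rows:
    - [[0, 0, 0.03], 0, 1]
    - [[0, 0, 0.06], 0, 1]
    - [[0, 0, 0.09], 0, 1]
    - [[0, 0, 0.097], 0, 1]
    - [[0, 0, 0.097], 0, 1]

```text
t: 3.45
tool_pos: [0.443, 0.052, 0.1433]
orientation: [[-0.997, -0.08, 0.001], [-0.08, 0.997, 0.001], [-0.001, 0.001, -1.0]]
contact_force: [0.1, -0.4, 0.4]
gripper_width: 0.0003
```

```bash
sed -i 's/POSE=.*/POSE=(.5475,.0095,.0745)/' h.py; python3 - <<'E'
from h import *
from bench import snapshot,find_in
plan([-.07,.05,.143])
ims=[snapshot(n)['img'] for n in ('scene','top')]
a=cv2.resize(ims[0][150:330,220:420],None,fx=2,fy=2,interpolation=2); b=cv2.resize(ims[1][150:330,200:400],None,fx=2,fy=2,interpolation=2)
cv2.imwrite('pics/p2.png',np.hstack([a,b])[:,:,::-1])
E
```

```text
t 3.45 unitpos [-0.101   0.0502  0.1433] F [ 0.1 -0.4  0.4] w 0.0003 tz [ 0.001  0.001 -1.   ]
shift [-0.031  -0.0003  0.0003] turn 0.3
```

View pics/p2.png

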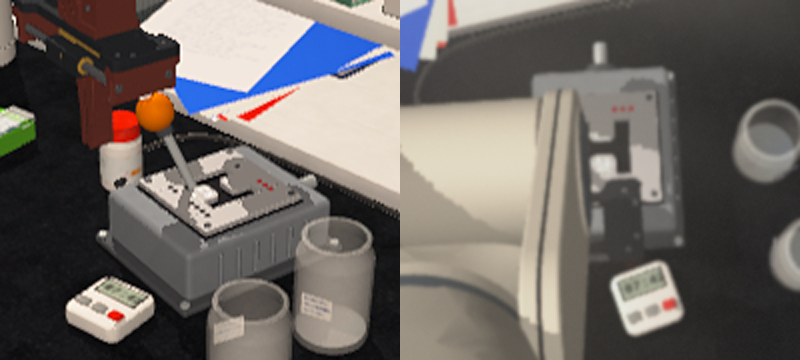

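The scene crop shows the fingers just behind the ball, whose centre is at crop (155,111), with a gap between them. Now I'll push forward slowly.

>>> move_arm:
  rows:
    - [[-0.012, 0, 0], 0, 1]
    - [[-0.022, 0, 0], 0, 1]
    - [[-0.032, 0, 0], 0, 1]
    - [[-0.037, 0, 0], 0, 1]
    - [[-0.042, 0, 0], 0, 1]

```text
t: 4.18
tool_pos: [0.4853, 0.0552, 0.144]
orientation: [[-0.997, -0.079, 0.001], [-0.079, 0.997, 0.001], [-0.001, 0.001, -1.0]]
contact_force: [-4.2, 0.7, 2.8]
gripper_width: 0.0005
```

```bash
cat >> h.py <<'E'
def lev():
    "estimate lever from scene camera, and save crop"
    from bench import snapshot
    import glob
    p=snapshot('scene'); o=[c for c in orange(p) if 270<c[1][0]<380 and 170<c[1][1]<270]
    n=len(glob.glob('pics/k*.png')); fn=f'pics/k{n}.png'
    cv2.imwrite(fn,cv2.resize(p['img'][150:330,220:420],None,fx=3,fy=3,interpolation=2)[:,:,::-1])
    for c in o:
        f=lambda v: (proj(p,unit2w(POSE,knob(*v)))-c[1]).ravel()
        k=least_squares(f,[0,0]); print('blob',c,'fore,across',k.x.round(3))
    print(fn)
E
python3 -c "
from h import *
plan([-.0285,.05,.143]); lev()"
```

```text
t 4.17 unitpos [-0.0586  0.0502  0.144 ] F [-4.2  0.7  2.8] w 0.0005 tz [ 0.001  0.001 -1.   ]
shift [-0.0301 -0.0003  0.001 ] turn 0.3
blob (np.int32(240), array([302.4, 203. ]), array([296, 193,  15,  20], dtype=int32)) fore,across [-0.206 -0.335]
pics/k0.png
```

>>> move_arm:
  rows:
    - [[-0.006, 0, 0], 0, 1]
    - [[-0.012, 0, 0], 0, 1]
    - [[-0.018, 0, 0], 0, 1]
    - [[-0.024, 0, 0], 0, 1]
    - [[-0.028, 0, 0], 0, 1]

```text
t: 4.85
tool_pos: [0.5147, 0.0575, 0.1442]
orientation: [[-0.997, -0.079, 0.003], [-0.079, 0.997, 0.001], [-0.003, 0.001, -1.0]]
contact_force: [-1.3, -0.0, 1.5]
gripper_width: 0.0006
```

```bash
python3 -c "
from h import *
plan([-.0285,.05,.143]); lev()"
```

```text
t 4.85 unitpos [-0.0292  0.0503  0.1442] F [-1.3 -0.   1.5] w 0.0006 tz [ 0.003  0.001 -1.   ]
shift [-0.0007 -0.0003  0.0012] turn 0.3
blob (np.int32(213), array([315.1, 197.5]), array([309, 189,  14,  18], dtype=int32)) fore,across [-0.005 -0.326]
pics/k1.png
```

View pics/k1.png

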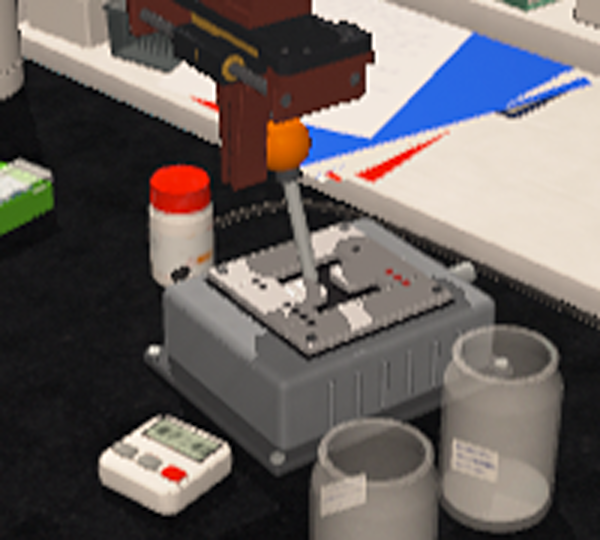

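The lever is at the channel, fore about 0. Now I'll back off and take a measurement with nothing in the way.

>>> move_arm:
  rows:
    - [[0.02, 0, 0], 0, 1]
    - [[0.04, 0.0, 0], 0, 1]
    - [[0.04, 0.03, 0], 0, 1]
    - [[0.04, 0.06, 0], 0, 1]
    - [[0.04, 0.06, 0], 0, 1]

```text
t: 5.52
tool_pos: [0.471, 0.1154, 0.1444]
orientation: [[-0.997, -0.082, 0.005], [-0.082, 0.997, 0.001], [-0.005, 0.001, -1.0]]
contact_force: [-0.2, -0.5, 0.5]
gripper_width: 0.0004
```

```bash
python3 -c "
from h import *
plan([0,.105,.143]); lev()
from bench import snapshot
p=snapshot('top'); cv2.imwrite('pics/t3.png',cv2.resize(p['img'][150:330,200:400],None,fx=3,fy=3,interpolation=2)[:,:,::-1])"
```

```text
t 5.53 unitpos [-0.0684  0.1113  0.1444] F [-0.2 -0.5  0.5] w 0.0004 tz [ 0.005  0.001 -1.   ]
shift [-0.0684 -0.0068  0.0017] turn 0.4
blob (np.int32(271), array([313.7, 197.2]), array([305, 188,  19,  19], dtype=int32)) fore,across [ 0.003 -0.374]
pics/k2.png
```

View pics/k2.png

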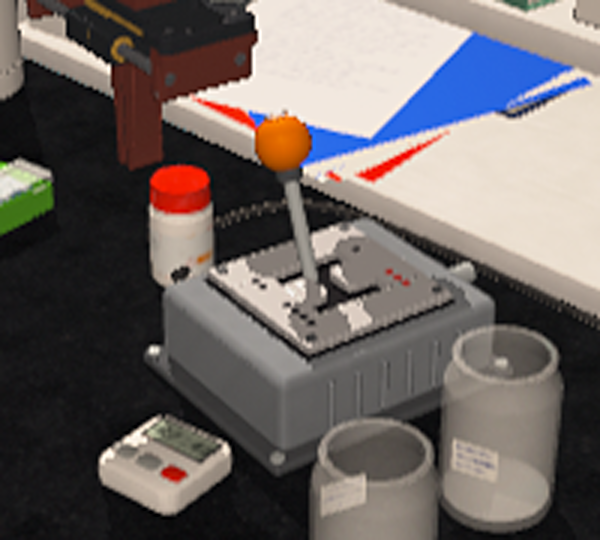

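View pics/t3.png

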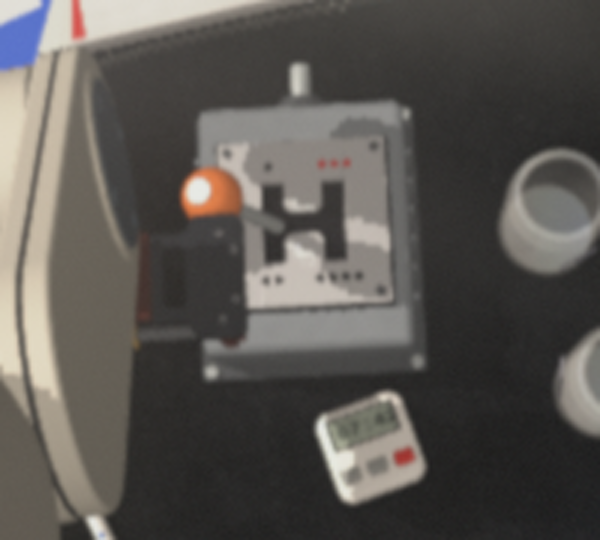

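The pictures show the stem at top crop (278,224), in line with the cross channel at rows 213-232. The ball is free at scene crop (283,143). Moving to the ball's left side.

>>> move_arm:
  rows:
    - [[-0.02, 0, 0], 0, 1]
    - [[-0.045, 0, 0], 0, 1]
    - [[-0.068, 0, 0], 0, 1]
    - [[-0.068, -0.007, 0.001], 0, 1]
    - [[-0.068, -0.015, 0.001], 0, 1]

```text
t: 6.25
tool_pos: [0.5386, 0.1032, 0.1429]
orientation: [[-0.997, -0.08, 0.002], [-0.08, 0.997, 0.001], [-0.002, 0.0, -1.0]]
contact_force: [-0.4, -0.3, 0.2]
gripper_width: 0.0002
```

```bash
python3 -c "
from h import *
plan([0,.05,.143]); lev()"
```

```text
t 6.25 unitpos [-0.0019  0.0941  0.1429] F [-0.4 -0.3  0.2] w 0.0002 tz [ 0.002  0.001 -1.   ]
shift [-0.0017 -0.0442 -0.0001] turn 0.3
blob (np.int32(271), array([313.7, 197.2]), array([305, 188,  19,  19], dtype=int32)) fore,across [ 0.003 -0.374]
pics/k3.png
```

View pics/k3.png

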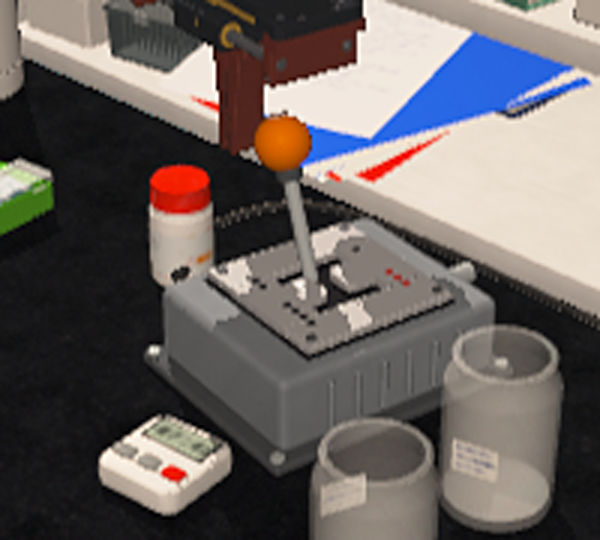

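>>> move_arm:
  rows:
    - [[-0.002, -0.008, 0], 0, 1]
    - [[-0.002, -0.014, 0], 0, 1]
    - [[-0.002, -0.02, 0], 0, 1]
    - [[-0.002, -0.026, 0], 0, 1]
    - [[-0.002, -0.032, 0], 0, 1]

```text
t: 6.92
tool_pos: [0.5433, 0.0708, 0.1434]
orientation: [[-0.997, -0.08, 0.003], [-0.08, 0.997, 0.001], [-0.003, 0.0, -1.0]]
contact_force: [-0.4, 2.5, 3.8]
gripper_width: 0.0006
```

```bash
python3 -c "
from h import *
plan([0,-.018,.143]); lev()"
```

```text
t 6.92 unitpos [0.0004 0.0614 0.1434] F [-0.4  2.5  3.8] w 0.0006 tz [ 0.003  0.001 -1.   ]
shift [ 0.0008 -0.0794  0.0003] turn 0.3
blob (np.int32(277), array([318.3, 198.1]), array([309, 189,  19,  19], dtype=int32)) fore,across [-0.007 -0.249]
pics/k4.png
```

>>> move_arm:
  rows:
    - [[0, -0.009, 0], 0, 1]
    - [[0, -0.018, 0], 0, 1]
    - [[0, -0.027, 0], 0, 1]
    - [[0, -0.036, 0], 0, 1]
    - [[0, -0.045, 0], 0, 1]

```text
t: 7.6
tool_pos: [0.5467, 0.0245, 0.1431]
orientation: [[-0.997, -0.079, 0.002], [-0.079, 0.997, 0.0], [-0.002, -0.0, -1.0]]
contact_force: [0.5, 2.6, 1.8]
gripper_width: 0.0004
```

```bash
python3 -c "
from h import *
plan([0,-.018,.143]); lev()"
```

```text
t 7.6 unitpos [0.0004 0.015  0.1431] F [0.5 2.6 1.8] w 0.0004 tz [ 0.002  0.    -1.   ]
shift [ 0.0005 -0.033   0.0001] turn 0.3
blob (np.int32(283), array([333.1, 206.3]), array([324, 197,  20,  19], dtype=int32)) fore,across [-0.018  0.091]
pics/k5.png
```

>>> move_arm:
  rows:
    - [[0, -0.008, 0], 0, 1]
    - [[0, -0.016, 0], 0, 1]
    - [[0, -0.024, 0], 0, 1]
    - [[0, -0.03, 0], 0, 1]
    - [[0, -0.034, 0], 0, 1]

```text
t: 8.28
tool_pos: [0.5494, -0.0106, 0.143]
orientation: [[-0.997, -0.079, 0.002], [-0.079, 0.997, -0.0], [-0.002, -0.0, -1.0]]
contact_force: [-0.9, 1.8, -1.7]
gripper_width: 0.0003
```

```bash
python3 -c "
from h import *
plan([0,-.022,.143]); lev()"
```

```text
t 8.28 unitpos [ 0.0004 -0.0201  0.143 ] F [-0.9  1.8 -1.7] w 0.0003 tz [ 0.002 -0.    -1.   ]
shift [ 0.0004 -0.0019 -0.    ] turn 0.3
blob (np.int32(281), array([344.3, 217.5]), array([335, 207,  20,  20], dtype=int32)) fore,across [-0.023  0.336]
pics/k6.png
```

View pics/k6.png

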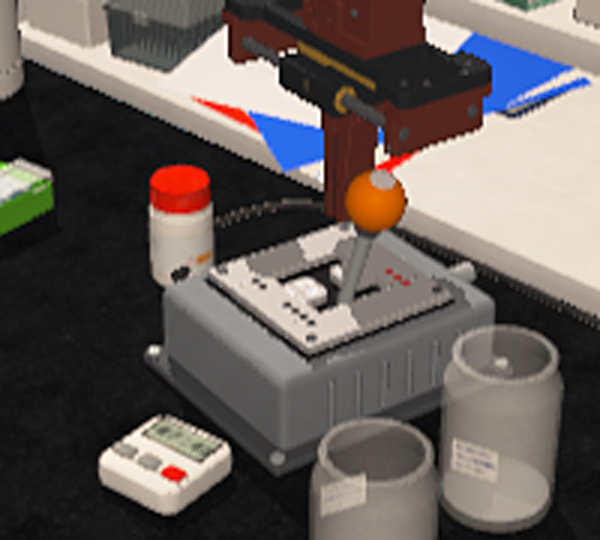

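The scene crop shows the ball at (376,202) with the lever at the right end of the channel, across about 0.34 and fore about 0. Next I'll go round to behind the knob.

>>> move_arm:
  rows:
    - [[0, 0.015, 0], 0, 1]
    - [[0.025, 0.022, 0], 0, 1]
    - [[0.055, 0.022, 0], 0, 1]
    - [[0.065, 0.015, 0], 0, 1]
    - [[0.065, 0.01, 0], 0, 1]

```text
t: 8.95
tool_pos: [0.4843, -0.0061, 0.1432]
orientation: [[-0.997, -0.079, 0.003], [-0.079, 0.997, -0.001], [-0.003, -0.001, -1.0]]
contact_force: [-0.2, 0.8, 0.1]
gripper_width: 0.0007
```

```bash
python3 -c "
from h import *
plan([-.06,-.049,.143]); lev()"
```

```text
t 8.95 unitpos [-0.0642 -0.0108  0.1432] F [-0.2  0.8  0.1] w 0.0007 tz [ 0.003 -0.001 -1.   ]
shift [-0.004  -0.0382  0.0003] turn 0.3
blob (np.int32(270), array([344.5, 217.7]), array([335, 207,  21,  20], dtype=int32)) fore,across [-0.022  0.34 ]
pics/k7.png
```

>>> move_arm:
  rows:
    - [[0, -0.02, 0], 0, 1]
    - [[0, -0.038, 0], 0, 1]
    - [[-0.005, -0.038, 0], 0, 1]
    - [[-0.015, -0.038, 0], 0, 1]
    - [[-0.025, -0.038, 0], 0, 1]

```text
t: 9.62
tool_pos: [0.5141, -0.0421, 0.1435]
orientation: [[-0.997, -0.079, 0.004], [-0.079, 0.997, -0.001], [-0.004, -0.001, -1.0]]
contact_force: [-0.2, -0.2, -0.2]
gripper_width: 0.0006
```

```bash
python3 -c "
from h import *
plan([.02,-.049,.143]); lev()"
```

```text
t 9.62 unitpos [-0.0372 -0.0489  0.1435] F [-0.2 -0.2 -0.2] w 0.0006 tz [ 0.004 -0.001 -1.   ]
shift [-0.0572 -0.0003  0.0007] turn 0.3
blob (np.int32(224), array([345.4, 218.7]), array([337, 209,  19,  18], dtype=int32)) fore,across [-0.022  0.359]
pics/k8.png
```

View pics/k8.png

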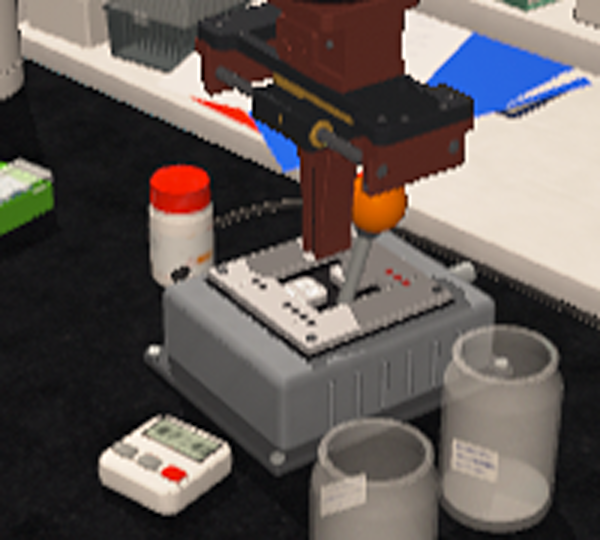

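>>> move_arm:
  rows:
    - [[-0.008, 0, 0], 0, 1]
    - [[-0.015, 0, 0], 0, 1]
    - [[-0.022, 0, 0], 0, 1]
    - [[-0.029, 0, 0], 0, 1]
    - [[-0.036, 0, 0], 0, 1]

```text
t: 10.3
tool_pos: [0.5515, -0.0391, 0.1437]
orientation: [[-0.997, -0.079, 0.005], [-0.079, 0.997, -0.001], [-0.005, -0.001, -1.0]]
contact_force: [-2.7, 0.1, -0.8]
gripper_width: 0.0005
```

```bash
python3 -c "
from h import *
plan([.02,-.049,.143]); lev()"
```

```text
t 10.3 unitpos [ 0.0004 -0.0487  0.1437] F [-2.7  0.1 -0.8] w 0.0005 tz [ 0.005 -0.001 -1.   ]
shift [-0.0196 -0.0003  0.0008] turn 0.3
blob (np.int32(197), array([359.4, 214.5]), array([354, 204,  14,  20], dtype=int32)) fore,across [0.212 0.352]
pics/k9.png
```

>>> move_arm:
  rows:
    - [[-0.005, 0, 0], 0, 1]
    - [[-0.009, 0, 0], 0, 1]
    - [[-0.013, 0, 0], 0, 1]
    - [[-0.016, 0, 0], 0, 1]
    - [[-0.018, 0, 0], 0, 1]

```text
t: 10.98
tool_pos: [0.5706, -0.0376, 0.144]
orientation: [[-0.997, -0.079, 0.007], [-0.079, 0.997, -0.001], [-0.007, -0.001, -1.0]]
contact_force: [-3.6, -0.5, -2.3]
gripper_width: 0.0005
```

```bash
python3 -c "
from h import *
plan([.022,-.049,.143]); lev()"
```

```text
t 10.97 unitpos [ 0.0195 -0.0487  0.144 ] F [-3.6 -0.5 -2.3] w 0.0005 tz [ 0.007 -0.001 -1.   ]
shift [-0.0025 -0.0003  0.001 ] turn 0.3
blob (np.int32(190), array([367.2, 213.6]), array([362, 203,  13,  20], dtype=int32)) fore,across [0.36  0.349]
pics/k10.png
```

>>> move_arm:
  rows:
    - [[-0.0005, 0, 0], 0, 1]
    - [[-0.001, 0, 0], 0, 1]
    - [[-0.0015, 0, 0], 0, 1]
    - [[-0.002, 0, 0], 0, 1]
    - [[-0.002, 0, 0], 0, 1]

```text
t: 11.65
tool_pos: [0.573, -0.0375, 0.1441]
orientation: [[-0.997, -0.079, 0.007], [-0.079, 0.997, -0.001], [-0.007, -0.001, -1.0]]
contact_force: [-1.4, 0.8, -1.8]
gripper_width: 0.0002
```

```bash
python3 -c "
from h import *
plan([.022,-.049,.143]); lev()"
```

```text
t 11.65 unitpos [ 0.0219 -0.0487  0.1441] F [-1.4  0.8 -1.8] w 0.0002 tz [ 0.007 -0.001 -1.   ]
shift [-0.0001 -0.0003  0.0011] turn 0.3
blob (np.int32(188), array([368.2, 213.6]), array([363, 203,  13,  20], dtype=int32)) fore,across [0.381 0.349]
pics/k11.png
```

>>> move_arm:
  rows:
    - [[0.015, 0, 0], 0, 1]
    - [[0.04, 0, 0], 0, 1]
    - [[0.07, 0, -0.01], 0, 1]
    - [[0.09, 0, -0.05], 0, 1]
    - [[0.1, 0.03, -0.1], 0, 1]

```text
t: 12.32
tool_pos: [0.4685, -0.0162, 0.244]
orientation: [[-0.997, -0.077, 0.006], [-0.077, 0.997, -0.001], [-0.006, -0.001, -1.0]]
contact_force: [1.4, 0.7, 0.5]
gripper_width: 0.0008
```

```bash
python3 - <<'E'
from h import *
from bench import snapshot,find_in
plan([-.1,.15,.25]); lev()
p=snapshot('scene')
for n in ("red_cap_bottle","glass_jar","lab_timer"): print(n,[(np.round(d['location'],1).tolist(),round(d['p'],2)) for d in find_in(p,n)])
a=cv2.imread('pics/scene0.png').astype(int)[:,:,::-1]; 
for n,(r0,r1,c0,c1) in dict(bottle=(215,245,270,290),jar=(260,325,368,408),timer=(285,322,250,300)).items(): print(n,np.abs(a-p['img'])[r0:r1,c0:c1].mean().round(2))
E
```

```text
t 12.32 unitpos [-0.0807 -0.0198  0.244 ] F [1.4 0.7 0.5] w 0.0008 tz [ 0.006 -0.001 -1.   ]
shift [ 0.0189  0.1698 -0.0064] turn 0.1
blob (np.int32(273), array([365.6, 213.3]), array([357, 204,  19,  19], dtype=int32)) fore,across [0.335 0.342]
pics/k12.png
red_cap_bottle [([224.0, 279.8], 0.74)]
glass_jar [([371.8, 328.8], 0.75), ([292.2, 385.5], 0.68), ([316.2, 347.2], 0.59)]
lab_timer []
bottle 0.45
jar 0.44
timer 0.61
```

View pics/k12.png

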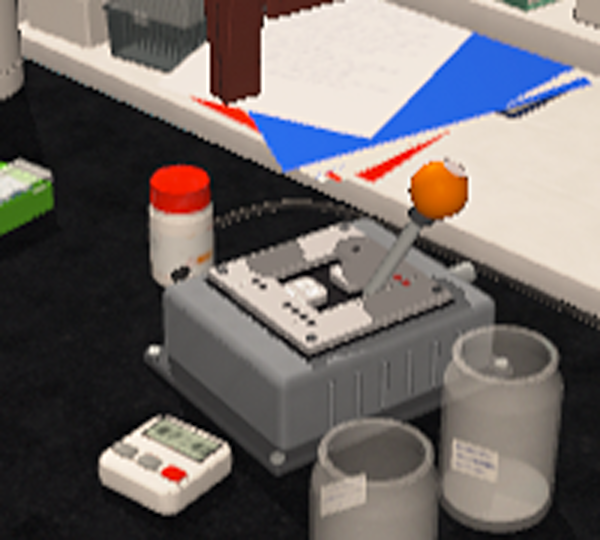

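The picture shows the ball at crop (440,190), fully forward in the right slot. The bottle, jar and timer haven't moved and the gripper is clear. Handing in.

```bash
python3 -c "
from bench import workorder; print(workorder.job_done())"
```

```text
the job is handed in; nothing more can be done
None
```

The lever is in third gear, fully forward in the far-right slot, and I handed the job in at about 12.3 s. No verdict was reported.

I pushed the knob with closed fingers in three steps: forward to the middle channel, across to the right, then forward until home. It was never gripped. The force readings I took between moves were never above about 5 N.

**Lever:** with nothing in the way, the scene camera put it at fore ≈ 0.335 and across ≈ 0.342. The finger position at the end of the push suggested fore ≈ 0.35. Both are above the required 0.29 and 0.27. At the end of the crossing it read across ≈ 0.34 and fore ≈ -0.02.

**Bottle, jar and timer:** the picture areas around all three matched the start picture, with a mean difference under 1 grey level.

**Checks that failed or disagreed:**
- The network did not find the timer in the last picture, though it shows plainly in the crop, unmoved.
- While the fingers hid part of the ball, the camera read fore as high as 0.38, past the 0.36 stop. I put that down to the hidden part.
- My fits of the unit's position from the two cameras differed by about 5 mm sideways. I corrected this using the wrist view.

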